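Put four salvaged radio parts back on the right buyers' lids

ROBOT

A 7-joint arm with a two-finger parallel gripper is mounted at the origin on the work surface. World frame = base frame: x ahead of the robot, y to its left, z up, the work surface at z = 0. Lengths are in mm, angles in rad, forces in N, time in s.
With the tool pointing down it reaches from about 400 to 875 mm from the base axis. Payload 19.3 kg.
Tool frame: the origin (TCP) lies at the very end of the fingers, on their centre line; the grasp point (between the pads) lies 19 mm behind it (grip_point_offset is the z of the grasp point in the tool frame, in mm); z points along the fingers, y is the line along which they close (so a half turn about z gives the same grasp; the last joint's range is limited). The gripper opens to 85 mm and grips with 20 to 120 N. Pads are 22 mm wide; open, the fingers measure 114 mm over their backs; the gripper's body (76 mm by 85 mm) begins 54 mm behind the grasp point. The pads swing forward as they close: fully open they stand 13 mm farther back than shut.
Start: joints at [1.048, 0.521, -0.036, 1.599, 0.021, 1.021, -0.113], TCP at [273.4, -562.02, 231.291] pointing down, gripper open.
Joint ranges: [-2.91, 2.91], [-0.3, 2.13], [-1.5, 1.42], [0.17, 2.43], [-1.26, 4.41], [0.16, 1.93], [-2.52, 2.52]. Speed limits (rad/s): [1.89, 1.89, 2.39, 2.39, 3.01, 3.01, 3.01].

INTERFACE

Orientations are given as a 3x3 rotation matrix whose columns are the frame's x, y, z axes.
In Python, from workcell import movep, movel, goto_joints, open_gripper, clamp, wait, inverse_kinematics, read_state, camera, PlanningError, finish_job, grip_point_offset gives the robot as it stands. Calls block until the motion is done:
- movep(position, orientation): joint-space move of the TCP to a pose.
- movel(position, frame=None, max_speed=150, guard=None): straight line of the TCP; frame=None keeps the orientation; max_speed is the mean speed in mm/s. With guard (N) it stops when the force on the tool has changed by that much, and returns True; else False.
- goto_joints(angles): joint-space move.
- open_gripper() and clamp(): open the fingers fully, or close them until they stop; the grip force is fixed at half the most.
- wait(seconds).
- inverse_kinematics(position, orientation): joint angles nearest the present ones, or None.
- read_state(): the state.
- camera(name): name is "side" or "top"; returns a dict with "image" (400x640x3 uint8, blue, green, red), "range_z" (400x640 float32, mm along the optical axis (not along the pixel's ray), 0 where there is no reading), "fx", "fy", "cx", "cy" (pixels), "cam_to_world" (4x4, takes a point from camera to world coordinates). Camera axes: x right, y up, looking along -z (the intrinsics and any distortion apply to the point x, -y, -z); pixel columns grow to the right and rows downward; lengths in mm; the calibration is good to about 2 mm. A picture is of the moment at which its call begins.
A pose or a line that the arm cannot do raises PlanningError and nothing moves.
- finish_job(): hands the job in; it is judged then, once.
The state is a dict: "time": time; "qpos": joint angles; "qvel": joint speeds; "joint_efforts": joint torques, N m; "eef_pos": TCP position; "tool_rot": TCP orientation; "ft_force": force on the tool from outside, world axes, zero at the start; "torque": the same for the moment, N m; "finger_gap": finger opening in mm; "gripper_force": force on a finger pad.
Only numpy, scipy, OpenCV 4.12 (cv2) and the standard library are available. Lean on these libraries where they do the work, as an engineer would, in place of code of your own. Each camera call takes 0.05 s, during which the arm holds its last target. There are 200 camera calls.

TASK

The salvaged radio parts were set out on the wrong buyers' lids: move them so that the smoky vacuum tube stands in the middle of the yellow lid, the green glass insulator on the red lid, the loudspeaker on the blue lid and the steel bracket on the black lid, each the same way up as now. A lid takes one part at a time, so park parts on the empty cork pad while you swap them; never put a part down on the gritty bare marble. Lower the parts rather than dropping them, do not shift the old brown radio, and finish with every part let go and at rest.

Things in the scene. Friction and masses are not known exactly. Their poses are not given: they have to be found in the camera images.
- tube: Loose smoky glass vacuum tube standing upright, 84 mm tall, about 70 g: brown bakelite base 38 mm in diameter up to 24 mm, glass bulb 42 mm in diameter between 32 and 62 mm up, rounded in above with a silvery top (a good grip is 45 mm above the underside). Origin: centre of its underside; z up along its axis.
- insulator: Loose green glass insulator standing upright, 68 mm tall, about 240 g: skirt 56 mm in diameter up to 27 mm, a 39 mm waist, crown 45 mm in diameter between 37 and 55 mm up, domed above (a good grip is the crown, 46 mm above the underside). Origin: centre of its underside; z up along its axis.
- speaker: Loose small loudspeaker in a tin frame lying cone side down, 36 mm tall, about 190 g: tin rim 66 mm in diameter and 3 mm thick at the bottom, a black cone narrowing to 37 mm at 20 mm up, and on top the dark round magnet, 36 mm in diameter, from 20 to 36 mm up (grip the magnet, about 29 mm above the underside). Origin: centre of its underside; z up.
- bracket: Loose bent steel chassis bracket of inverted-U (top hat) section, 40 mm tall, about 160 g: 60 mm long along its x, 32 mm wide along its y over its two flat upright walls, with 3 mm thick feet at the bottom that make it 52 mm wide in y. Grip across y on the walls, about 29 mm above the underside. Origin: centre of its underside; z up.
- lid_yellow: Fixed yellow painted tin lid, a flat disc 104 mm in diameter and 5 mm high lying on the marble: the place of the tube. Origin: centre of its underside, at the marble's height (its top is 5 mm higher).
- lid_red: Fixed red painted tin lid, the same size and origin: the place of the insulator.
- lid_blue: Fixed blue painted tin lid, the same size and origin: the place of the loudspeaker.
- lid_black: Fixed black tin lid, the same size and origin: the place of the bracket.
- pad: Fixed square cork pad, 104 x 104 mm, 5 mm high, empty at the start: the place to park a part. Origin: centre of its underside, at the marble's height. At the start the tube and the insulator stand on the blue and black lids, either way round, and the loudspeaker and the bracket on the yellow and red lids, either way round.
- radio: Old dark brown bakelite radio with an open back, 120 x 220 x 140 mm high, loose, 1.3 kg, standing to one side of the work, left or right: a bystander, not to be moved. Origin: centre of its underside; x points out of its open back.
Mind the look-alikes: they are no part of the job. There is more than one size of the lid_yellow; the one meant has the size given above. Of the things that look like the insulator, the smallest one is meant.

How it is judged (in metres and radians):
On the way:
1. one of the four parts has been parked upright on the cork pad and let go (((horizontal distance between tube and pad below 0.04 m and height (world z) of tube below 0.009 m and angle between tube's own z axis and vertical below 0.12 rad and contact force between tube and the fingers below 0.1 N) or (horizontal distance between insulator and pad below 0.04 m and height (world z) of insulator below 0.009 m and angle between insulator's own z axis and vertical below 0.12 rad and contact force between insulator and the fingers below 0.1 N) or (horizontal distance between speaker and pad below 0.04 m and height (world z) of speaker below 0.009 m and angle between speaker's own z axis and vertical below 0.12 rad and contact force between speaker and the fingers below 0.1 N) or (horizontal distance between bracket and pad below 0.04 m and height (world z) of bracket below 0.009 m and angle between bracket's own z axis and vertical below 0.12 rad and contact force between bracket and the fingers below 0.1 N))), for 0.2 s.
At the end, for the whole second after the job is handed in: The tube stands on the yellow lid, the insulator on the red, the loudspeaker on the blue and the bracket on the black, each within 15 mm of the lid's centre, resting on it (underside less than 9 mm above the marble), within 0.12 rad of upright, let go and at rest (horizontal distance between tube and lid_yellow below 0.015 m and height (world z) of each of tube, insulator, speaker, bracket below 0.009 m and angle between each of tube, insulator, speaker, bracket's own z axis and vertical below 0.12 rad and linear speed of each of tube, insulator, speaker, bracket below 0.02 m/s and contact force between each of tube, insulator, speaker, bracket and the fingers below 0.1 N and horizontal distance between insulator and lid_red below 0.015 m and horizontal distance between speaker and lid_blue below 0.015 m and horizontal distance between bracket and lid_black below 0.015 m); the robot touches nothing.
It fails at once if a part is put down on the bare marble (height (world z) of any of tube, insulator, speaker, bracket below 0.002 m).
It fails at once if a part is dropped (falls freely from more than about 18 mm) ((linear speed of tube above 0.6 m/s and contact force between tube and the fingers below 0.05 N) or (linear speed of insulator above 0.6 m/s and contact force between insulator and the fingers below 0.05 N) or (linear speed of speaker above 0.6 m/s and contact force between speaker and the fingers below 0.05 N) or (linear speed of bracket above 0.6 m/s and contact force between bracket and the fingers below 0.05 N)).
It fails at once if the radio is shifted by more than 15 mm (distance of radio from where it was at the start of the episode above 0.015 m).
It also fails if it takes over 128 s, if anything falls off the work surface, if the arm or the gripper's body presses on something with over 40 N, if the wrist force passes 120 N, or if a joint passes its speed limit or range.

## Working session

There is one attempt and no reset: what is moved stays moved. The work goes in short steps, each a Python script; the robot and the scene stay as the last script left them, time stands still between calls to the robot, and variables do not carry over. Pictures are saved under pics/ and viewed, at most 14 in all, crops included, and the job is handed in when it is done.

```bash
mkdir -p pics
python3 - <<'E'
from workcell import *
import cv2, numpy as np
for n in ("top","side"):
    c=camera(n); cv2.imwrite(f"pics/{n}0.png",c["image"]); np.savez(f"{n}0.npz",**c)
    print(n,c["fx"],c["cx"],c["cy"],np.round(c["cam_to_world"],3).tolist(),[k for k in c])
s=read_state();print(s["time"],np.round(s["tool_rot"],3).tolist(),s["finger_gap"],grip_point_offset)
E
```

```text
top 477.93566264779867 324.88892027220317 203.0151323497991 [[0.011, 0.992, -0.126, 326.462], [-1.0, 0.012, 0.011, 23.448], [0.012, 0.126, 0.992, 1338.688], [0.0, 0.0, 0.0, 1.0]] ['image', 'range_z', 'fx', 'fy', 'cx', 'cy', 'cam_to_world']
side 380.4440228606337 313.9255146928185 198.2376389725049 [[-0.977, 0.167, -0.13, 327.387], [-0.212, -0.766, 0.608, 707.892], [0.001, 0.621, 0.784, 918.64], [0.0, 0.0, 0.0, 1.0]] ['image', 'range_z', 'fx', 'fy', 'cx', 'cy', 'cam_to_world']
0.1 [[0.899, 0.437, -0.001], [0.437, -0.899, 0.001], [-0.0, -0.001, -1.0]] 85.33027596281035 -18.700000000000003
```

View pics/top0.png

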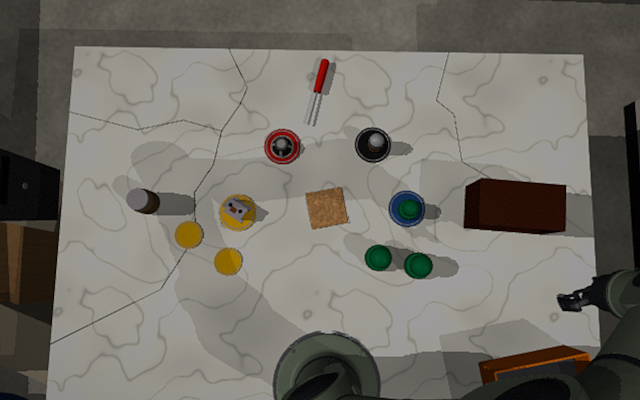

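View pics/side0.png

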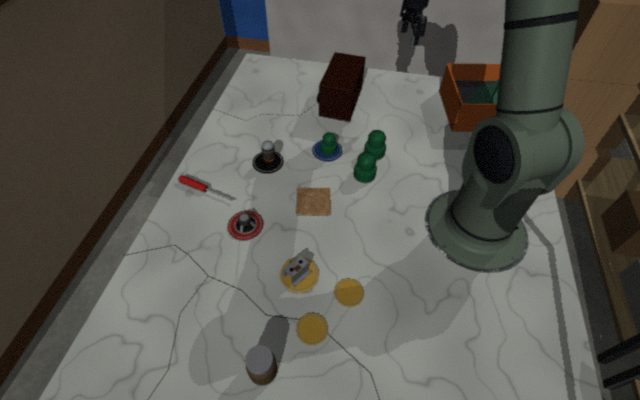

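Top view:
- Lids and the parts on them: speaker on red (282,146), tube on black (373,143), insulator on blue (407,209), bracket on a yellow lid (237,211). The pad (327,208) is empty.
- Look-alikes: two bare yellow lids at (189,235) and (228,261), which look smaller, and two green insulators at (378,258) and (418,265), which look larger. I'll measure both pairs and check them in a crop.
- The radio is on the right, at (515,206).

```bash
cat > vis.py <<'E'
import numpy as np, cv2
def cloud(c):
    v,u=np.mgrid[0:400,0:640].astype(float); z=c["range_z"]
    P=np.stack([(u-c["cx"])/c["fx"]*z,-(v-c["cy"])/c["fy"]*z,-z],-1); T=c["cam_to_world"]
    W=P@T[:3,:3].T+T[:3,3]; W[z==0]=np.nan; return W
def plane(c,uv,h):
    uv=np.asarray(uv,float).reshape(-1,2); T=c["cam_to_world"]
    d=np.stack([(uv[:,0]-c["cx"])/c["fx"],-(uv[:,1]-c["cy"])/c["fy"],-np.ones(len(uv))],-1)@T[:3,:3].T
    return (T[:3,3]+d*((h-T[2,3])/d[:,2])[:,None])[:,:2]
def circ(P,w=None):
    P=np.asarray(P,float)
    for _ in range(6):
        A=np.c_[2*P,np.ones(len(P))]; s=np.linalg.lstsq(A,(P**2).sum(1),rcond=None)[0]
        r=np.sqrt(s[2]+s[0]**2+s[1]**2); e=abs(np.hypot(*(P-s[:2]).T)-r)
        k=e<max(2.5,2*np.median(e)); P=P[k] if k.sum()>8 else P
    return np.round([s[0],s[1],2*r],1)
E
cat > m.py <<'E'
from vis import *
C={n:dict(np.load(f"{n}0.npz")) for n in("top","side")}
W={n:cloud(C[n]) for n in C}
H={n:cv2.cvtColor(C[n]["image"],cv2.COLOR_BGR2HSV) for n in C}
seeds={"yel":(237,211),"y2":(189,235),"y3":(228,261),"red":(282,146),"blue":(407,209),"black":(373,143),"pad":(327,208),"g2":(378,258),"g3":(418,265)}
rng={"y":((20,120,60),(35,255,255)),"red":((170,120,40),(180,255,255)),"blue":((100,100,30),(125,255,255)),"black":((0,0,0),(180,255,45)),"pad":((5,60,60),(19,255,255)),"g":((50,100,20),(85,255,255))}
for k,s in seeds.items():
    c0=plane(C["top"],s,5)[0]; lo,hi=rng.get(k) or rng[k[0]]
    for n in C:
        m=cv2.inRange(H[n],lo,hi)
        if k=="red": m|=cv2.inRange(H[n],(0,120,40),(8,255,255))
        vv,uu=np.nonzero(m); X=plane(C[n],np.c_[uu,vv],5); q=np.hypot(*(X-c0).T)<85
        m2=np.zeros_like(m); m2[vv[q],uu[q]]=255
        m2=cv2.morphologyEx(m2,cv2.MORPH_OPEN,np.ones((2,2),np.uint8))
        cs=cv2.findContours(m2,cv2.RETR_EXTERNAL,cv2.CHAIN_APPROX_NONE)[0]
        p=max(cs,key=cv2.contourArea)[:,0]
        if k=="pad": r=cv2.minAreaRect(plane(C[n],p,5).astype(np.float32)); print(k,n,r)
        else: print(k,n,circ(plane(C[n],p,5)))
print("parts")
for k,zl in {"yel":[(36,50)],"red":[(30,50),(2,8)],"blue":[(45,60),(60,90)],"black":[(45,70),(70,95)],"g2":[(50,200)],"g3":[(50,200)]}.items():
    c0=plane(C["top"],seeds[k],30)[0]
    for lo,hi in zl:
        A=[]
        for n in C:
            w=W[n].reshape(-1,3); w=w[(np.hypot(*(w[:,:2]-c0).T)<60)&(w[:,2]>lo)&(w[:,2]<hi)]; A.append(w)
            if len(w): print(k,n,lo,len(w),"mean",w.mean(0).round(1),"zmax",w[:,2].max().round(1),"ext",w[:,:2].min(0).round(),w[:,:2].max(0).round())
        A=np.concatenate(A)[:,:2].astype(np.float32); (x,y),r=cv2.minEnclosingCircle(A); print("   both circle",round(x,1),round(y,1),round(2*r,1),"rect",[np.round(a,1) for a in cv2.minAreaRect(A)])
w=W["top"].reshape(-1,3); b=(w[:,1]<-300)&(w[:,2]>60)&(w[:,0]>400)&(w[:,2]<160); print("radio",np.nanmin(w[b],0),np.nanmax(w[b],0))
im=C["top"]["image"]; cv2.imwrite("pics/crop0.png",cv2.resize(im[115:285,165:445],None,fx=2.85,fy=2.85,interpolation=cv2.INTER_CUBIC))
E
python3 m.py
```

```text
yel top [458.2 249.3  82.8]
yel side [456.8 263.1  80.2]
y2 top [401.8 386.2  67.4]
y2 side [397.  393.4  64.3]
y3 top [327.1 273.8  67.4]
y3 side [325.  281.8  64.7]
red top [655.4 131.   84.7]
red side [650.9 142.8  85.7]
blue top [ 481.2 -223.6   83.9]
blue side [ 477.5 -214.6   84.8]
black top [ 663.8 -128.    83.8]
black side [ 659.3 -118.8   85.3]
pad top ((479.9888916015625, 2.732250213623047), (103.36163330078125, 104.73565673828125), 11.33291244506836)
pad side ((477.0301513671875, 12.518077850341797), (101.1418685913086, 100.21001434326172), 12.271864891052246)
g2 top [ 342.3 -142.5   69.5]
g2 side [ 338.4 -159.5  100. ]
g3 top [ 321.7 -252.2   71.9]
g3 side [ 355.5 -251.3  158.2]
parts
yel top 36 251 mean [472.8 254.5  45.4] zmax 49.9 ext [444. 222.] [501. 287.]
yel side 36 294 mean [472.1 258.1  44.3] zmax 48.7 ext [443. 222.] [501. 291.]
   both circle 472.2 256.5 69.4 rect [array([472.7, 256.3]), array([61.6, 34.2]), np.float64(56.7)]
red top 30 135 mean [654.  134.6  41.2] zmax 49.5 ext [637. 118.] [672. 152.]
red side 30 125 mean [653.4 140.2  39.8] zmax 45.6 ext [637
[... 1417 characters left out ...]
rray([ 658. , -124.6]), array([42.3, 36.8]), np.float64(69.9)]
g2 top 50 391 mean [ 343.3 -134.3   81.9] zmax 95.1 ext [ 316. -163.] [ 372. -108.]
g2 side 50 292 mean [ 343.5 -122.1   75.2] zmax 91.3 ext [ 315. -155.] [ 372. -103.]
   both circle 344.0 -133.6 61.9 rect [array([ 343.1, -133.9]), array([59.1, 57.9]), np.float64(63.9)]
g3 top 50 412 mean [ 323.9 -241.5   81.1] zmax 94.4 ext [ 297. -275.] [ 352. -216.]
g3 side 50 267 mean [ 324.2 -230.6   74.2] zmax 90.7 ext [ 295. -265.] [ 353. -212.]
   both circle 323.3 -243.1 63.2 rect [array([ 323.7, -242.3]), array([59.2, 59.4]), np.float64(43.2)]
radio [ 413.22389628 -602.57112687   60.21407136] [ 547.48351941 -375.69468875  149.34346654]
```

View pics/crop0.png

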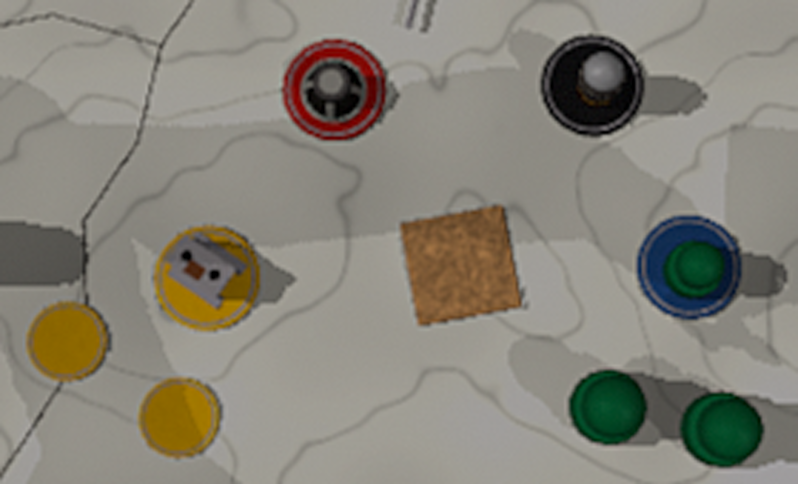

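The crop confirms the choice. The bracket's lid (207,278 in the crop) has the ringed rim and is about 104 mm across. The bare yellow lids are about 78 mm. The free-standing green insulators are about 90 mm tall with 59 mm crowns, while the one on blue (695,268) has a 45 mm crown and is 68 mm tall, so that's the smallest. The cameras disagree by up to 10 mm, so I'll move the gripper above the pad and use it to check both.

```bash
cat > h.py <<'E'
import numpy as np
from workcell import *
def R(th):  # tool down, closing axis (y) at angle th in xy
    y=np.array([np.cos(th),np.sin(th),0]); z=np.array([0,0,-1.]); return np.stack([np.cross(y,z),y,z],1)
E
python3 - <<'E'
from vis import *
C={n:dict(np.load(f"{n}0.npz")) for n in("top","side")}
for n in C:
    W=cloud(C[n]); h=cv2.cvtColor(C[n]["image"],cv2.COLOR_BGR2HSV)
    m=cv2.inRange(h,(5,60,60),(19,255,255))>0
    w=W[m]; w=w[np.hypot(*(w[:,:2]-[480,5]).T)<80]; print(n,"pad cloud",w.mean(0).round(1),cv2.minAreaRect(w[:,:2].astype(np.float32)))
    for c in [(560,60),(400,60),(570,-200),(560,250),(700,0)]:
        q=np.hypot(*(W[...,:2]-c).transpose(2,0,1))<20; print("marble",c,np.nanmedian(W[q][:,2]).round(1))
from h import *
import itertools
for th in np.arange(-np.pi,np.pi,np.pi/8):
    print(round(th,2),[inverse_kinematics([x,y,200],R(th)) is not None for x,y in [(480,3),(472,256),(654,137),(478,-217),(657,-124)]])
movep([480,3,250],R(np.pi/2)); 
for n in C:
    c=camera(n); cv2.imwrite(f"pics/{n}1.png",c["image"]); np.savez(f"{n}1.npz",**c)
    w=cloud(c).reshape(-1,3); w=w[(np.hypot(*(w[:,:2]-[480,5]).T)<90)&(w[:,2]>235)&(w[:,2]<300)]; print(n,w.min(0),w.max(0),w.mean(0))
print(read_state()["eef_pos"],read_state()["time"],read_state()["qpos"])
E
```

```text
top pad cloud [482.4   5.7   5.5] ((483.2461242675781, 5.524932861328125), (104.2340316772461, 104.87045288085938), 11.262382507324219)
marble (560, 60) 0.7
marble (400, 60) 0.6
marble (570, -200) 0.1
marble (560, 250) 0.2
marble (700, 0) 1.2
side pad cloud [480.1  10.2   4.3] ((480.05908203125, 8.332931518554688), (103.12744903564453, 106.80987548828125), 11.96353816986084)
marble (560, 60) -0.7
marble (400, 60) -0.5
marble (570, -200) -1.1
marble (560, 250) -0.3
marble (700, 0) -0.7
-3.14 [True, True, True, True, True]
-2.75 [True, True, True, True, True]
-2.36 [True, True, True, True, True]
-1.96 [True, True, True, True, True]
-1.57 [True, True, True, True, True]
-1.18 [True, True, True, True, True]
-0.79 [True, True, True, True, True]
-0.39 [True, True, True, True, True]
0.0 [True, True, True, True, True]
0.39 [True, True, True, True, True]
0.79 [True, True, True, True, True]
1.18 [True, True, True, True, True]
1.57 [True, True, True, True, True]
1.96 [True, True, True, True, True]
2.36 [True, True, True, True, True]
2.75 [True, True, True, True, True]Traceback (most recent call last):
  File "<stdin>", line 16, in <module>
    return umr_minimum(a, axis, None, out, keepdims, initial, where)
ValueError: zero-size array to reduction operation minimum which has no identity
```

Run:
```python
from vis import *
from h import *
s=read_state(); print(s["eef_pos"],s["time"],np.round(s["qpos"],2))
c=camera("side"); im=c["image"]; np.savez("side1.npz",**c)
T=c["cam_to_world"]; p=T[:3,:3].T@(np.array(s["eef_pos"])-T[:3,3]); u=c["cx"]+c["fx"]*p[0]/-p[2]; v=c["cy"]-c["fy"]*p[1]/-p[2]; print("tcp pix",u,v)
u,v=int(u),int(v); print(u,v)
a=im[max(0,v-60):v+50,u-80:u+80]; cv2.imwrite("pics/s1.png",cv2.resize(a,None,fx=5,fy=5,interpolation=cv2.INTER_CUBIC))
```

```text
[480.10383583   2.24524152 249.87827201] 2.3083 [ 0.55  0.37 -0.85  1.92  0.33  1.    1.12]
tcp pix 313.57943424333064 139.5045250025446
313 139
```

View pics/s1.png

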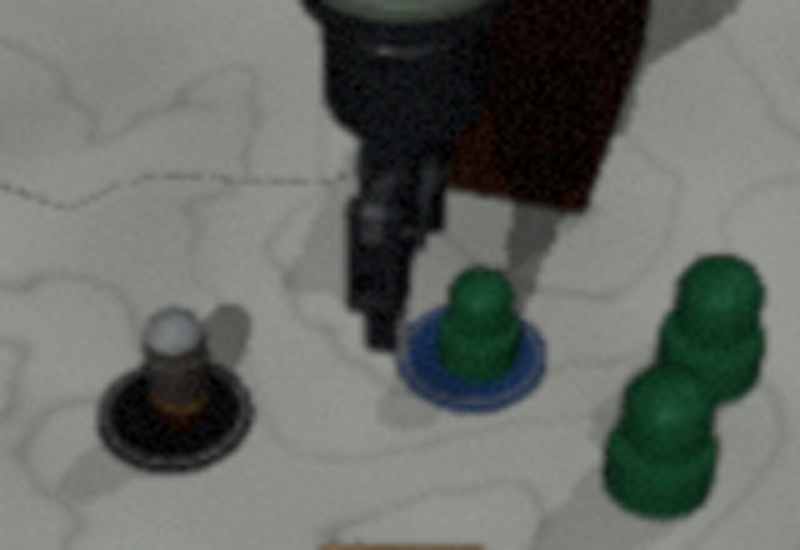

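```bash
cat >> h.py <<'E'
LID={"yellow":(459.5,253.5),"red":(656.7,135.3),"blue":(482.5,-219.3),"black":(665,-123.7),"pad":(481.5,7)}
GZ={"tube":5+45-18.7-3,"insulator":5+46-18.7-4,"speaker":5+29-18.7,"bracket":5+29-18.7-2}
UP=115
def best(p,th):
    q0=np.array(read_state()["qpos"]); o=[]
    for t in (th,th+np.pi):
        q=inverse_kinematics(p,R(t))
        if q is not None: o.append((np.abs(np.array(q)-q0).max(),t))
    return min(o)[1]
def pick(name,xy,th):
    z=GZ[name]; hi=max(z+UP,read_state()["eef_pos"][2]); p=[*xy,z+UP]; t=best(p,th)
    movep(p,R(t)); movel([*xy,z],R(t),max_speed=120); clamp(); s=read_state(); print(name,"gap",s["finger_gap"],s["gripper_force"],np.round(s["eef_pos"],1))
    movel([*xy,z+UP],max_speed=150); s=read_state(); print(" lifted gap",s["finger_gap"],s["gripper_force"],np.round(s["ft_force"],1)); return t
def place(name,xy,th=None):
    z=GZ[name]; movel([*xy,z+UP],None if th is None else R(th),max_speed=250)
    movel([*xy,z+12],max_speed=120); g=movel([*xy,z+0.5],max_speed=25,guard=6); print(" guard",g,np.round(read_state()["eef_pos"],1))
    open_gripper(); movel([*xy,z+UP],max_speed=150); print(" t",read_state()["time"])
E
python3 - <<'E'
from h import *; from vis import *
movep([480,3,290],R(np.pi/2))
pick("tube",(657.3,-124),np.pi/2)
place("tube",LID["pad"])
pick("bracket",(472.7,256.3),np.radians(146.7))
c=camera("side"); cv2.imwrite("pics/s2.png",c["image"])
E
```

```text
tube gap 40.950550374112396 60.76627188012935 [ 657.6 -124.1   28.9]
 lifted gap 40.55212860541457 60.45755877625197 [ 0.2  0.8 -0.8]
 guard True [481.4   6.9  28.8]
 t 10.1167
bracket gap 30.968345160790133 60.08189097046852 [472.8 256.3  13.7]
 lifted gap 31.28901893518405 59.42055970430374 [ 0.  -0.6 -1.5]
```

View pics/s2.png

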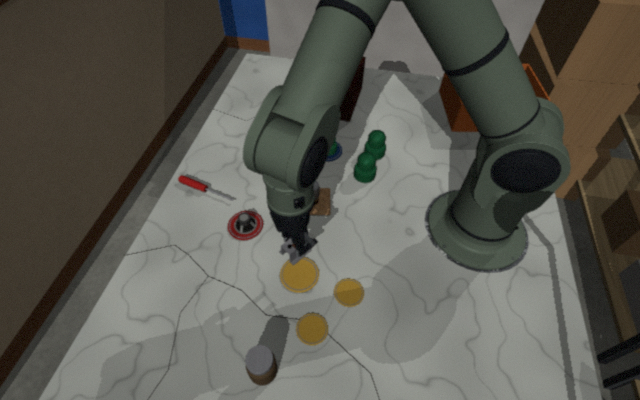

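The bracket is in the gripper at (297,245), and the yellow lid below it at (300,274) is now clear. The arm hides the tube on the pad. Next I'll place the bracket on black and look again.

Run:
```python
from h import *; from vis import *
place("bracket",LID["black"])
movel([620,-260,200],max_speed=250)
c=camera("top"); np.savez("top3.npz",**c); cv2.imwrite("pics/t3.png",cv2.resize(c["image"][115:285,165:445],None,fx=2.85,fy=2.85,interpolation=cv2.INTER_CUBIC))
for n in("top","side"):
    w=cloud(camera(n)).reshape(-1,3)
    for k,xy,lo,hi in (("tube",LID["pad"],40,95),("bracket",LID["black"],36,52)):
        a=w[(np.hypot(*(w[:,:2]-xy).T)<60)&(w[:,2]>lo)&(w[:,2]<hi)][:,:2]
        if len(a)>5: print(n,k,len(a),a.min(0),a.max(0),(a.min(0)+a.max(0))/2)
```

```text
guard True [ 664.9 -123.8   13.7]
 t 18.55
top tube 203 [462.85019852 -11.91372706] [503.69087575  28.40886998] [483.27053713   8.24757146]
top bracket 262 [ 635.31330343 -158.38459787] [691.87058973 -91.0867745 ] [ 663.59194658 -124.73568618]
side tube 225 [463.20037521  -8.75732898] [504.78277829  31.19786483] [483.99157675  11.22026792]
side bracket 163 [ 635.2242044  -155.73544298] [693.54413643 -87.60425979] [ 664.38417041 -121.66985138]
```

View pics/t3.png

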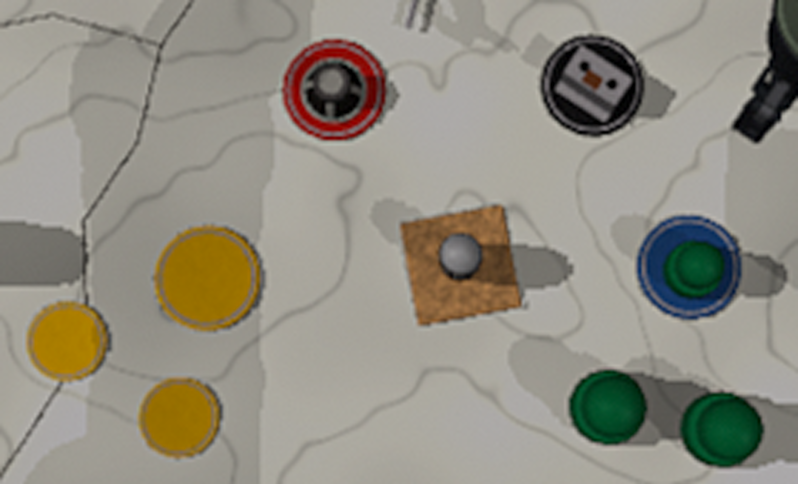

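The bracket sits centred on the black lid (593,84). The tube stands upright on the pad (461,257), and the big yellow lid (208,278) is free. Next: tube to yellow, then the second swap.

Run:
```python
from h import *; from vis import *
c=dict(np.load("top3.npz")); m=cv2.inRange(cv2.cvtColor(c["image"],cv2.COLOR_BGR2HSV),(20,120,40),(35,255,255))
v,u=np.nonzero(m); X=plane(c,np.c_[u,v],5); X=X[np.hypot(*(X-[460,253]).T)<62]; x=(X.min(0)+X.max(0))/2; print("yellow",x,X.mean(0))
x=x+[-1.5,1.5]
assert np.hypot(*(x-LID["yellow"]))<8
movep([482.5,8,200],R(best([482.5,8,200],np.pi/2)))
pick("tube",(482.5,8),np.pi/2); place("tube",x)
pick("insulator",(478,-217.3),np.pi/2); place("insulator",LID["pad"])
pick("speaker",(654.2,136.5),np.pi/2)
c=camera("side"); cv2.imwrite("pics/s4.png",c["image"])
```

```text
yellow [467.30947648 254.93383895] [467.25428325 254.47513379]
tube gap 41.21532183657409 59.129291265271604 [482.7   7.9  28.8]
 lifted gap 40.60368939788179 60.45898746466264 [-0.3  0.3 -0.7]
 guard True [465.8 256.3  28.8]
 t 27.7083
insulator gap 43.50177999988506 72.7646054438435 [ 478.7 -219.5   29.9]
 lifted gap 43.35748124979524 81.18345236573077 [-0.4  0.5 -1.8]
 guard True [481.6   6.9  29.9]
 t 35.825
speaker gap 40.46753722509645 53.456735446234234 [654.5 136.1  16.3]
 lifted gap 39.852947680791644 51.02792116040973 [-0.1 -0.5 -1.7]
```

View pics/s4.png

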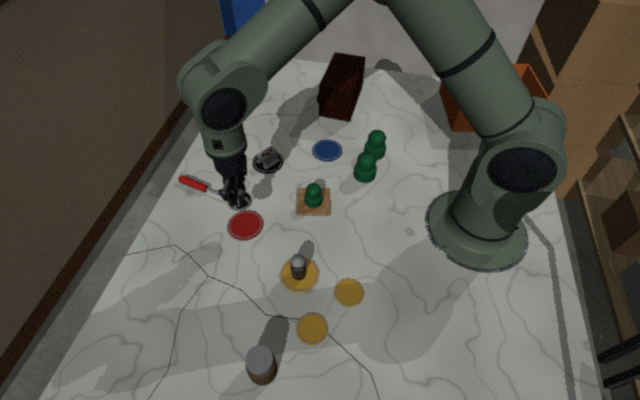

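The speaker is held at (238,203), the tube is upright on yellow (299,270) and the insulator on the pad (314,196). The 40 mm gap means the fingers are partly on the speaker's cone. I'll set it back on red, regrip higher, and re-measure the uncovered blue lid.

```bash
cat >> h.py <<'E'
from vis import *
def lid(c,k,near):
    H=cv2.cvtColor(c["image"],cv2.COLOR_BGR2HSV)
    m=cv2.inRange(H,(100,100,30),(125,255,255)) if k=="blue" else cv2.inRange(H,(170,120,40),(180,255,255))|cv2.inRange(H,(0,120,40),(8,255,255))
    v,u=np.nonzero(m); X=plane(c,np.c_[u,v],5); X=X[np.hypot(*(X-near).T)<62]; print(k,len(X),X.min(0),X.max(0),X.mean(0)); return (X.min(0)+X.max(0))/2+[-1.5,1.5]
E
python3 - <<'E'
from h import *
b=lid(camera("top"),"blue",LID["blue"]); print(b)
xy=(654.2,136.5); z=GZ["speaker"]
movel([*xy,z+12],max_speed=120); print(movel([*xy,z+0.5],max_speed=25,guard=6)); open_gripper()
GZ["speaker"]=z+5
movel([*xy,z+5],max_speed=50); clamp(); s=read_state(); print(s["finger_gap"],s["gripper_force"],s["eef_pos"])
movel([*xy,z+60],max_speed=100); s=read_state(); print(s["finger_gap"],s["gripper_force"],s["ft_force"],s["time"])
c=camera("side"); cv2.imwrite("pics/s5.png",cv2.resize(c["image"][140:240,180:340],None,fx=5,fy=5,interpolation=cv2.INTER_CUBIC))
E
```

```text
Traceback (most recent call last):
  File "h.py", line 26, in lid
    v,u=np.nonzero(m); X=plane(c,np.c_[u,v],5); X=X[np.hypot(*(X-near).T)<62]; print(k,len(X),X.min(0),X.max(0),X.mean(0)); return (X.min(0)+X.max(0))/2+[-1.5,1.5]
                                                                                              ~~~~~^^^
ValueError: zero-size array to reduction operation minimum which has no identity
```

Run:
```python
from h import *
xy=(654.2,136.5); z=GZ["speaker"]
movel([*xy,z+12],max_speed=120); print(movel([*xy,z+0.5],max_speed=25,guard=6)); open_gripper()
movel([*xy,z+5],max_speed=50); clamp(); s=read_state(); print(s["finger_gap"],s["gripper_force"],s["eef_pos"])
movel([*xy,z+60],max_speed=100); s=read_state(); print(s["finger_gap"],s["gripper_force"],s["ft_force"],s["time"])
c=camera("side"); cv2.imwrite("pics/s5.png",cv2.resize(c["image"][140:240,180:340],None,fx=5,fy=5,interpolation=cv2.INTER_CUBIC))
```

```text
True
35.552937710659144 51.92196087911725 [654.19217259 136.47031541  20.65704303]
35.138377241540475 50.49263379536569 [-0.57564471 -0.49595613 -2.56855898] 42.7917
```

View pics/s5.png

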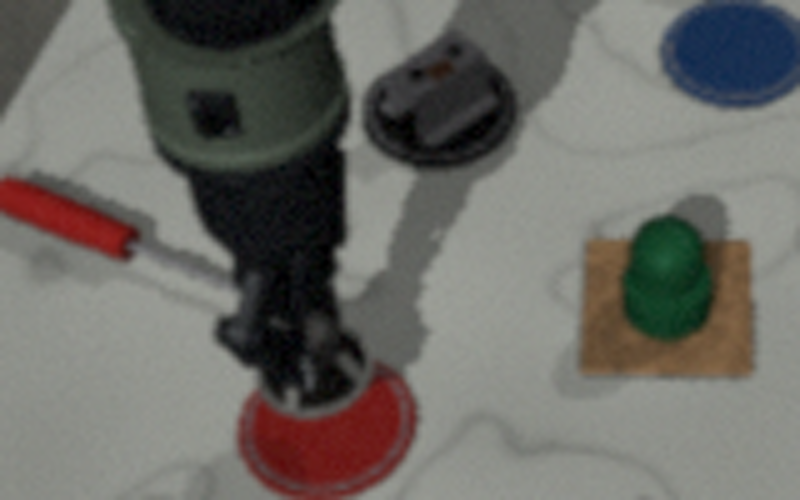

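The speaker is held level by its magnet (gap 35.5 mm), with red below it, the insulator upright on the pad, and blue fully visible to the side camera. I'll measure blue from that view.

```bash
cat >> h.py <<'E'
def lids(k,near):
    c=camera("side"); W=cloud(c); H=cv2.cvtColor(c["image"],cv2.COLOR_BGR2HSV)
    m=cv2.inRange(H,(100,100,30),(125,255,255)) if k=="blue" else cv2.inRange(H,(170,120,40),(180,255,255))|cv2.inRange(H,(0,120,40),(8,255,255))
    X=W[m>0]; X=X[(np.hypot(*(X[:,:2]-near).T)<62)&(X[:,2]<12)]; print(k,"side",len(X),np.ptp(X,0).round(1),X.mean(0).round(1)); return ((X.min(0)+X.max(0))/2)[:2]+[1.5,-1.5]
E
python3 - <<'E'
from h import *
GZ["speaker"]+=5
b=lids("blue",LID["blue"]); print(b); assert np.hypot(*(b-LID["blue"]))<9
place("speaker",b)
r=lids("red",LID["red"]); r2=lid(camera("top"),"red",LID["red"]); print(r,r2)
E
```

```text
blue side 396 [92.9 96.  10.5] [ 480.9 -216.2    4.2]
[ 482.57605488 -214.8869763 ]
 guard True [ 482.5 -215.    20.6]
 t 47.575
red side 670 [ 93.5 100.2  10.9] [653.7 138.6   4.8]
red 848 [608.3378298   82.07550172] [707.9078499 184.7192214] [657.74370149 133.38269914]
[653.82419363 136.0951835 ] [656.62283985 134.89736156]
```

Run:
```python
from h import *
P=[]
for n in("top","side"):
    w=cloud(camera(n)).reshape(-1,3); a=w[(np.hypot(*(w[:,:2]-LID["pad"]).T)<40)&(w[:,2]>45)&(w[:,2]<85)][:,:2]
    print(n,len(a)); P.append((a.min(0)+a.max(0))/2 if len(a)>100 else [np.nan]*2)
print(P); p=np.nanmean(P,0); p=p if np.hypot(*(p-LID["pad"]))<8 else np.array(LID["pad"])
pick("insulator",p,np.pi/2); place("insulator",(656,135.5))
movep([480,-60,280],R(best([480,-60,280],np.pi/2)))
c=camera("top"); np.savez("top6.npz",**c); cv2.imwrite("pics/t6.png",cv2.resize(c["image"][115:285,165:445],None,fx=2.85,fy=2.85,interpolation=cv2.INTER_CUBIC))
c=camera("side"); np.savez("side6.npz",**c); cv2.imwrite("pics/s6.png",cv2.resize(c["image"][120:320,200:400],None,fx=3,fy=3,interpolation=cv2.INTER_CUBIC)); print(read_state()["time"])
```

```text
top 222
side 188
[array([480.69711697,   6.85895835]), array([481.1247291 ,  12.31257008])]
insulator gap 43.171492332811646 103.67242366495702 [481.7   8.2  29.7]
 lifted gap 43.67321725248875 101.50276883845663 [-1.1  0.1 -2.5]
 guard True [656.  135.4  29.9]
 t 55.05
56.2917
```

View pics/t6.png

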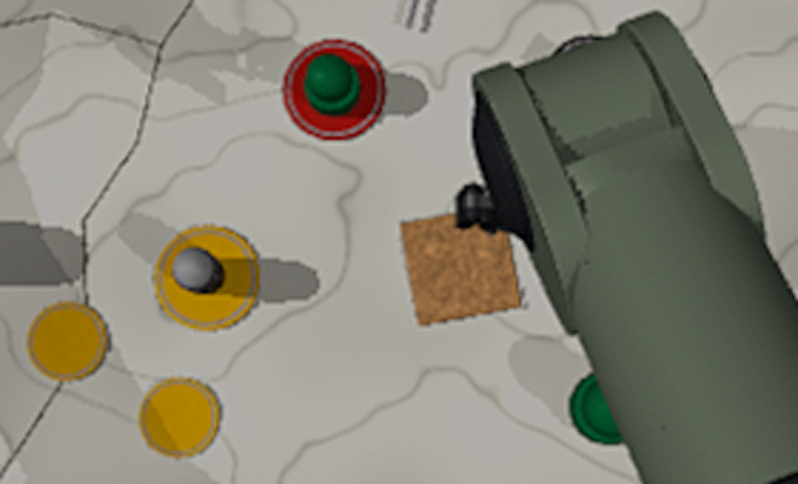

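View pics/s6.png

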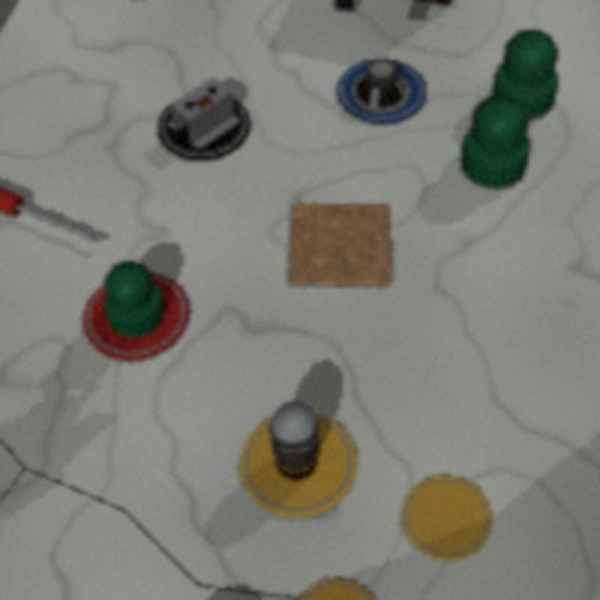

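All four parts are upright and centred on their lids in the side crop: the tube base at (297,465) on yellow (298,462), the insulator at (136,318) on red (137,315), the speaker at (382,90) on blue, and the bracket at (205,118) on black. The gripper is clear of everything.

```bash
python3 -c "
from workcell import *
wait(0.3); print(finish_job(), read_state()['time'])"
```

```text
the job is handed in; nothing more can be done
the job is handed in; nothing more can be done
```

The job is handed in (verdict not shown): in the last images the tube stood on yellow, the insulator on red, the speaker on blue and the bracket on black, all upright, centred and let go, at about 56 s of the allowed 128 s.

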